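# Find a casting ring's hollow by touch and hold it hollow-up

### The job

Two steel casting rings lie on their sides; I need the right-hand one, the one with the small bottle standing close behind it. First take that bottle out of the way and stand it upright on the white mixing slab. Then, while the ring still lies on the worktop, feel its ends gently with the fingertips until they have touched inside its pouring hollow, pick it up, turn it so that the hollow faces straight up, and finish holding it still like that at least a hand's breadth (10 cm) clear of the worktop so I can inspect the sprue hole; leave the other ring and everything else where they are.

Things in the scene. Friction and masses are not known exactly. Their poses are not given: they have to be found in the camera images.
- ring_a: One of two alike casting rings lying on their sides: steel tube, 56 mm outside diameter, 60 mm long, full of white investment, about 0.4 kg. One end is flat, level with the tube; the other has a domed hollow (ring_a_hollow). Origin: on the ring's axis at half its length. The x axis runs along it; WHICH END (+x or -x) IS HOLLOW IS NOT TOLD and differs between ring_a and ring_b: feel or look.
- ring_b: The other casting ring, same size and axes as ring_a; its hollow is at the other end of its x axis than ring_a's. The ring wanted is whichever of the two lies to the right (smaller y), just in front (robot side) of the small bottle; the other lies about 0.2 m to its left. A ring slides when pushed along its axis with 2 to 4 N, and can roll sideways.
- ring_a_hollow: Inside surface of ring_a's hollow, fixed to ring_a: 48 mm wide at the mouth, about 40 mm wide 11 mm in, 19 mm deep, small dark sprue hole in its floor. Touching this surface (not the steel rim or the flat end) is feeling the hollow. Frame: the same as ring_a's, origin at the middle of the ring, so it does not tell the end. Brittle: keep pushes well under 30 N.
- ring_b_hollow: The same for ring_b; its frame is ring_b's.
- liquid_bottle: Small bottle with a screw cap, standing upright: body 30 mm in diameter up to 67 mm, cap 20 mm in diameter, 78 mm tall over all, about 0.05 kg. Origin at the centre of its underside, z up through the cap. It stands behind the wanted ring as the robot sees it, about 63 mm from the ring's axis.
- slab: White glass mixing slab lying flat and fixed on the worktop, 150 mm (its x) by 230 mm (its y) by 10 mm thick, to the right of the rings. Origin at the centre of its underside; its top is 10 mm above.
- jaw_model_1: Plaster jaw model, 50x63x24 mm, loose on the worktop left of the rings, origin at the centre of its underside. Bystander.
- powder_jar: Round white powder jar, 50 mm in diameter, 41 mm tall, loose behind the slab, origin at the centre of its underside. Bystander.
There are look-alikes about, which are no part of the job. What is shaped like the ring_b but yellow is not meant. Of the things that look like the liquid_bottle, take the one that is farthest from the robot's base at the start.

How it is judged:
By the outcome, as a careful person would: the job done as asked, in the order asked, and still so for the second after the job is handed in, while the arm keeps its last pose, push and grip.
It also fails if it takes over 67 s, if anything falls off the work surface, if the arm or the gripper's body presses on something with over 40 N, if the wrist force passes 120 N, or if a joint passes its speed limit or range.

### The arm

A 6-joint arm with a two-finger parallel gripper is mounted at the origin on the work surface; the furniture and walls round the work are solid. World frame = base frame: x ahead of the robot, y to its left, z up, the work surface at z = 0. Lengths are in m, angles in degrees, forces in N, time in s.
With the tool pointing down it reaches from about 0.4 to 0.825 m from the base axis. Payload 7 kg.
Tool frame: the origin (TCP) lies midway between the tips of the shut fingers; the grasp point (between the pads) lies 19 mm behind it; z points along the fingers, y is the line along which they close (so a half turn about z gives the same grasp; the last joint's range is limited). The gripper opens to 88 mm and grips with 3 to 60 N. Pads are 19 mm wide; open, the fingers measure 130 mm over their backs; the gripper's body (78 mm by 193 mm) begins 47 mm behind the grasp point.
Start: joints at [81.939, 20.546, 0.682, 0, -70.136, -16.507], TCP at [0.281, 0.614, 0.227] pointing down, gripper open.
Joint ranges: [-176.03, 176.03], [-82.01, 121.73], [-58.28, 71.71], [-173.87, 95.51], [-174.79, -0.11], [-173.66, 173.66]. Speed limits (degrees/s): [136.94, 136.94, 172.46, 180, 180, 180].

### API

Orientations are given as [roll, pitch, yaw] about the fixed x, y, z axes, in that order (R = Rz(yaw) Ry(pitch) Rx(roll)).
In Python, from plant import * gives the robot as it stands.
- The arm moves only by the tool move_arm, never from a script. Its argument "commands" is a list of rows, each a list of 7 numbers: the shift along the world's x, y, z in mm, then the turn, a rotation vector about the world's x, y, z in degrees, then the opening in per cent of the stroke, from 0 (shut) to 100 (fully open). In form: [[x, y, z, rx, ry, rz, fingers], ...]. A call has 1 to 20 rows; each row shifts and turns the commanded pose from where the row before left it; what a row does not reach is not made up. A row lasts 1/10 s, in which the tool goes at most 50 mm and 8.59 degrees, less where a joint would pass 70% of its speed; a pose out of reach is approached as far as the arm can. A call with a gripper value outside its range is refused whole. The fingers move at their own pace and stop on an object; "squeeze" is the grip in N (left out, the last holds). Time passes only in rows, so rows that do not move let the fingers close. It gives the time, the measured TCP pose, the force and the opening at its end, in the units of the state.
- get_state(): the state, without advancing time (a new reading comes with each control period).
- capture(name): name is "scene" or "top" or "wrist"; returns a dict with "frame" (400x640x3 uint8, blue, green, red), "camera_matrix" (3x3 intrinsics, pixels), "world_to_cam" (4x4, takes a point from world to camera coordinates); the wrist camera has in their place "tool_from_camera" (4x4, takes a point from camera to tool coordinates, whose origin is the TCP and whose axes are the flange's). Camera axes: x right, y up, looking along -z (the intrinsics and any distortion apply to the point x, -y, -z); pixel columns grow to the right and rows downward; lengths in m; the calibration is good to about 2 mm. A picture is of the moment at which its call begins: read the wrist's pose just before it. There is no depth.
- close_job(): hands the job in, once; it reports no verdict.
The state is a dict: "time_s": time; "joints": joint angles; "qd": joint speeds; "joint_torque": joint torques, N m; "tcp_pos": TCP position; "eef_rot": TCP orientation; "contact_force": force on the tool from outside, world axes, zero at the start; "moment": the same for the moment, N m; "gripper_width": finger opening in m.
Only numpy, scipy, OpenCV 4.12 (cv2) and the standard library are available. Lean on these libraries where they do the work, as an engineer would, in place of code of your own. Each camera call takes 0.05 s, during which the arm holds its last target. There are 200 camera calls.

## Working session

There is one attempt and no reset: what is moved stays moved. The work goes in short steps, Python scripts to look and compute and a tool call to move; the robot and the scene stay as the last step left them, time stands still between calls to the robot, and variables do not carry over. Pictures are saved under pics/ and viewed, on a budget of 10 in all, crops included, one or two more only if the job needs it, and the job is handed in when it is done.

Besides the shell and the picture viewer there is one more tool, called after "Call:" as a command line: name --pt "numbers of a row" for each row, then --argument value for the rest. move_arm: Moves the arm, as the interface text tells. Its arguments: {"type":"object","properties":{"commands":{"type":"array"},"squeeze":{"type":"number"}},"required":["commands"]}

```bash
ls; mkdir -p pics; python3 - <<'E'
from plant import *
import cv2, numpy as np
s=get_state(); print(s)
for n in("scene","top"):
    c=capture(n); cv2.imwrite(f"pics/{n}0.png",c["frame"]); np.savez(f"{n}0.npz",**c); print(n,c["camera_matrix"],c["world_to_cam"])
E
```

```text
pics
{'time_s': 0.0, 'joints': array([ 8.19380378e+01,  2.05913262e+01,  6.34016732e-01, -2.08279307e-02,
       -7.01339166e+01, -1.65065045e+01]), 'qd': array([ 0.02303088, -0.05265528, -0.05427813,  0.06886092,  0.04480216,
        0.00549434]), 'joint_torque': array([ 5.09600013e-04, -5.82728112e+01,  2.93059874e+01,  6.99730039e+00,
        6.95429437e-03, -1.84238720e-04]), 'tcp_pos': array([0.28047453, 0.61344433, 0.22562352]), 'eef_rot': array([ 1.79906970e+02, -7.14954861e-03, -2.45755543e+01]), 'contact_force': array([-0.07048117,  0.51378776, -0.11252841]), 'moment': array([ 0.02180806, -0.00622893,  0.03919489]), 'gripper_width': 0.08783611121563657}
scene [[403.62450987   0.         315.81196506]
 [  0.         403.62450987 202.34033303]
 [  0.           0.           1.        ]] [[ 0.75062924 -0.66052543 -0.01618311 -0.33098242]
 [ 0.48878755  0.53865077  0.6862522  -0.27085317]
 [-0.44456999 -0.52303107  0.72718363 -0.93231223]
 [ 0.          0.          0.          1.        ]]
top [[435.63046264   0.         325.20166593]
 [  0.         435.63046264 201.73980218]
 [  0.           0.           1.        ]] [[-0.02721892 -0.99954019 -0.01336188  0.02596703]
 [ 0.99036799 -0.02877966  0.13543626 -0.46696712]
 [-0.13575853 -0.00954674  0.99069596 -1.0986292 ]
 [ 0.          0.          0.          1.        ]]
```

View pics/top0.png

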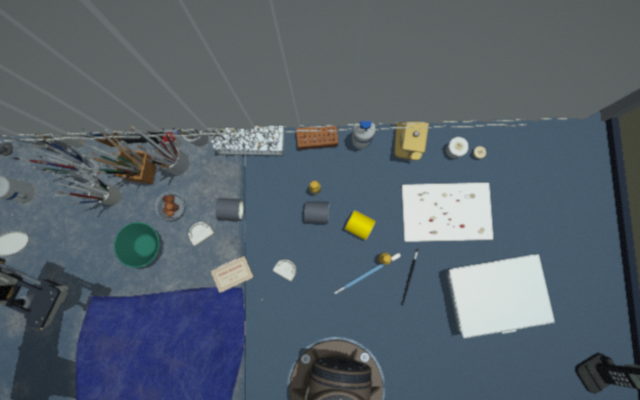

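View pics/scene0.png

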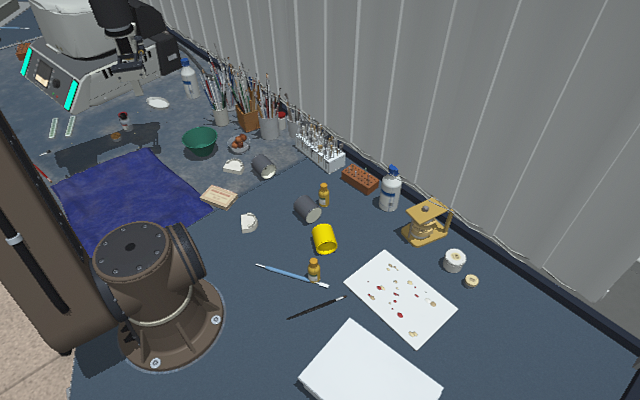

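The top view shows candidate rings at (316,212) and (230,209), plus a yellow decoy at (360,225). Candidate bottles are at (314,187) and (384,258). The slab is at (447,211), and the plain white box at (500,296) is a look-alike. I choose ring (316,212) and bottle (314,187), which is behind that ring and farther from the base. Next is a close crop to check this.

```bash
cat > h.py <<'E'
import numpy as np, cv2
def ld(n): return dict(np.load(n+".npz"))
def ray(c,u,v):
    K=c["camera_matrix"]; W=c["world_to_cam"]
    d=np.array([(u-K[0,2])/K[0,0],-(v-K[1,2])/K[1,1],-1.]); R=W[:3,:3]
    return -R.T@W[:3,3], R.T@d/np.linalg.norm(d)
def onz(c,u,v,z):
    o,d=ray(c,u,v); return o+d*(z-o[2])/d[2]
def tri(r1,r2):
    (o,d),(p,e)=r1,r2; a=np.linalg.lstsq(np.c_[d,-e],p-o,rcond=None)[0]
    A=o+d*a[0];B=p+e*a[1]; return (A+B)/2,np.linalg.norm(A-B)
def wristcam(c,s):
    from scipy.spatial.transform import Rotation as Ro
    T=np.eye(4);T[:3,:3]=Ro.from_euler("xyz",s["eef_rot"],degrees=True).as_matrix();T[:3,3]=s["tcp_pos"]
    c["world_to_cam"]=np.linalg.inv(T@c["tool_from_camera"]);return c
E
python3 - <<'E'
from h import *
s=ld("scene0");t=ld("top0")
a=cv2.resize(s["frame"][170:240,270:350],None,fx=7,fy=7,interpolation=cv2.INTER_CUBIC)[:, :400*2]
b=cv2.resize(t["frame"][170:240,280:340],None,fx=3.5,fy=7)[:, :]
b=cv2.resize(t["frame"][175:245,295:335],None,fx=6,fy=7)
cv2.imwrite("pics/crop1.png",np.hstack([a,b])); print(a.shape,b.shape)
for n,u,v in [("ringB?",316,212),("ringL",230,209),("yellow",360,225)]: print(n,onz(t,u,v,.056))
print("bot",onz(t,314,187,.078), "decoy",onz(t,384,258,.078),"jar",onz(t,457,147,.041))
hsv=cv2.cvtColor(t["frame"],cv2.COLOR_BGR2HSV);m=cv2.inRange(hsv,(0,0,170),(180,60,255))
for c in cv2.findContours(m,cv2.RETR_EXTERNAL,cv2.CHAIN_APPROX_NONE)[0]:
    if cv2.contourArea(c)>2000:
        r=cv2.minAreaRect(c);P=np.array([onz(t,*p,.01)for p in cv2.boxPoints(r)]);print(r,P.round(3).tolist(),P.mean(0))
E
```

```text
(490, 560, 3) (490, 240, 3)
ringB? [0.43868154 0.03659457 0.056     ]
ringL [0.45262988 0.25494419 0.056     ]
yellow [ 0.40256853 -0.07340938  0.056     ]
bot [0.49920846 0.03937012 0.078     ] decoy [ 0.31847487 -0.12732917  0.078     ] jar [ 0.60034497 -0.33486352  0.041     ]
((501.2571716308594, 295.8260803222656), (73.64713287353516, 92.75959777832031), 78.31063079833984) [[0.286, -0.3, 0.01], [0.327, -0.537, 0.01], [0.145, -0.558, 0.01], [0.105, -0.326, 0.01]] [ 0.21579078 -0.43037309  0.01      ]
((446.9951477050781, 211.79080200195312), (57.1008415222168, 89.13868713378906), 88.66777801513672) [[0.511, -0.191, 0.01], [0.51, -0.427, 0.01], [0.359, -0.419, 0.01], [0.36, -0.187, 0.01]] [ 0.43524624 -0.30610375  0.01      ]
```

View pics/crop1.png

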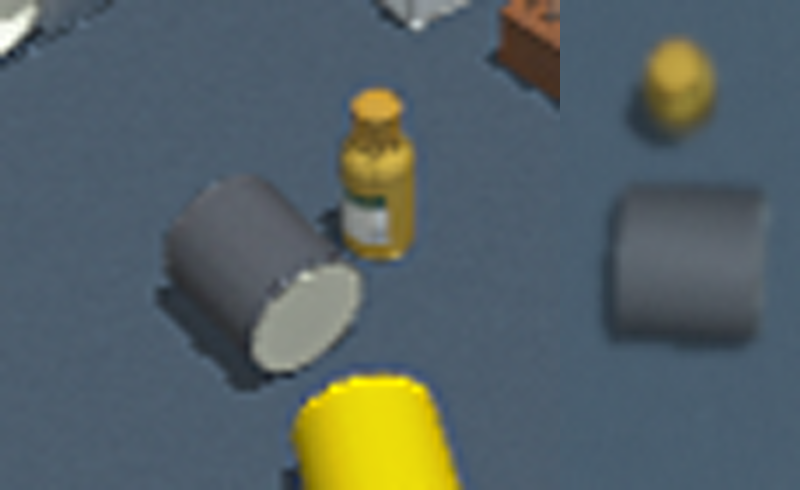

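The close crop shows the dark ring with the amber bottle directly behind it. Its end facing −y is plain and evenly lit, so it is probably flat, which puts the hollow at +y. I'm moving above it now and will look with the wrist camera.

Call:
move_arm --pt "12 -41 5 0 0 1.75 100" --pt "12 -41 5 0 0 1.75 100" --pt "12 -41 5 0 0 1.75 100" --pt "12 -41 5 0 0 1.75 100" --pt "12 -41 5 0 0 1.75 100" --pt "12 -41 5 0 0 1.75 100" --pt "12 -41 5 0 0 1.75 100" --pt "12 -41 5 0 0 1.75 100" --pt "12 -41 5 0 0 1.75 100" --pt "12 -41 5 0 0 1.75 100" --pt "12 -41 5 0 0 1.75 100" --pt "12 -41 5 0 0 1.75 100" --pt "12 -41 5 0 0 1.75 100" --pt "12 -41 5 0 0 1.75 100" --pt "0 0 0 0 0 0 100" --pt "0 0 0 0 0 0 100"

```text
time_s: 1.7
tcp_pos: [0.4486, 0.0388, 0.2963]
eef_rot: [-180.0, 0.0, -0.3]
contact_force: [0.0, -0.1, -1.2]
gripper_width: 0.0873
```

```bash
python3 - <<'E'
from plant import *
from h import *
s=get_state(); print({k:s[k].round(3) for k in("joints","tcp_pos","eef_rot","contact_force")})
c=wristcam(capture("wrist"),s); cv2.imwrite("pics/w1.png",c["frame"]); np.savez("w1.npz",**c)
print(c["tool_from_camera"].round(3),c["camera_matrix"])
sc=ld("scene0");t=ld("top0")
print("cap tri",tri(ray(t,314.5,183.5),ray(sc,324,184.5)))
E
```

```text
{'joints': array([ 3.0148e+01, -3.7130e+00, -1.9322e+01, -1.6000e-02, -7.4412e+01,
        5.9598e+01]), 'tcp_pos': array([0.449, 0.039, 0.296]), 'eef_rot': array([-1.79997e+02,  2.60000e-02, -2.59000e-01]), 'contact_force': array([ 0.027, -0.101, -1.24 ])}
[[ 0.     0.958  0.286  0.078]
 [ 1.    -0.    -0.001 -0.001]
 [-0.001  0.286 -0.958 -0.159]
 [ 0.     0.     0.     1.   ]] [[326.82099177   0.         319.40981804]
 [  0.         326.82099177 204.22151172]
 [  0.           0.           1.        ]]
cap tri (array([0.50784438, 0.03845818, 0.07535641]), np.float64(0.0016440216828276556))
```

View pics/w1.png

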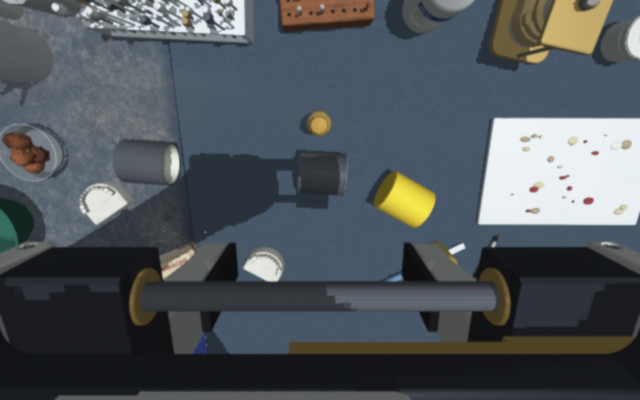

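```bash
python3 - <<'E'
from h import *
out=[]
for n,(x0,y0,x1,y1) in [("top0",(290,196,342,232)),("w1",(285,140,360,205))]:
    c=ld(n); f=c["frame"]; roi=f[y0:y1,x0:x1]
    g=roi.astype(int); m=((g[...,0]-g[...,2])<18).astype(np.uint8)*255
    m=cv2.morphologyEx(m,cv2.MORPH_OPEN,np.ones((3,3)))
    ct=max(cv2.findContours(m,0,cv2.CHAIN_APPROX_NONE)[0],key=cv2.contourArea); r=cv2.minAreaRect(ct+np.array([x0,y0])); b=cv2.boxPoints(r)
    print(n,r,b.round(1).tolist()); P=np.array([onz(c,*p,.035)for p in b]); print(P.round(3).tolist(),"c",P.mean(0), "cam",ray(c,0,0)[0])
    i=(roi*1).copy(); cv2.drawContours(i,[ct],-1,(0,0,255),1); i=np.hstack([i,roi]); out.append(cv2.resize(i,(600,280),interpolation=cv2.INTER_NEAREST))
    hsv=cv2.cvtColor(f,cv2.COLOR_BGR2HSV); a=cv2.inRange(hsv,(10,110,60),(24,255,255)); 
    for q in cv2.findContours(a,0,2)[0]:
        if cv2.contourArea(q)>60: print(" amber",cv2.boundingRect(q))
cv2.imwrite("pics/m1.png",np.vstack(out))
E
```

```text
top0 ((315.5, 212.0), (20.0, 23.0), 90.0) [[304.0, 202.0], [327.0, 202.0], [327.0, 222.0], [304.0, 222.0]]
[[0.468, 0.068, 0.035], [0.466, 0.008, 0.035], [0.414, 0.01, 0.035], [0.416, 0.069, 0.035]] c [0.44118858 0.03855574 0.035     ] cam [0.31402779 0.0020276  1.15199875]
 amber (379, 253, 12, 11)
 amber (164, 196, 12, 20)
 amber (119, 150, 36, 33)
 amber (395, 130, 22, 28)
 amber (297, 127, 41, 21)
w1 ((321.0, 173.0), (44.0, 50.0), 90.0) [[296.0, 151.0], [346.0, 151.0], [346.0, 195.0], [296.0, 195.0]]
[[0.472, 0.069, 0.035], [0.472, 0.005, 0.035], [0.414, 0.004, 0.035], [0.414, 0.071, 0.035]] c [0.44316129 0.03751563 0.035     ] cam [0.52668001 0.03971574 0.45522652]
 amber (290, 337, 343, 17)
 amber (480, 269, 31, 56)
 amber (129, 269, 31, 56)
 amber (11, 147, 32, 25)
 amber (309, 112, 22, 23)
 amber (519, 52, 28, 11)
 amber (491, 0, 121, 60)
 amber (280, 0, 94, 26)
```

View pics/m1.png

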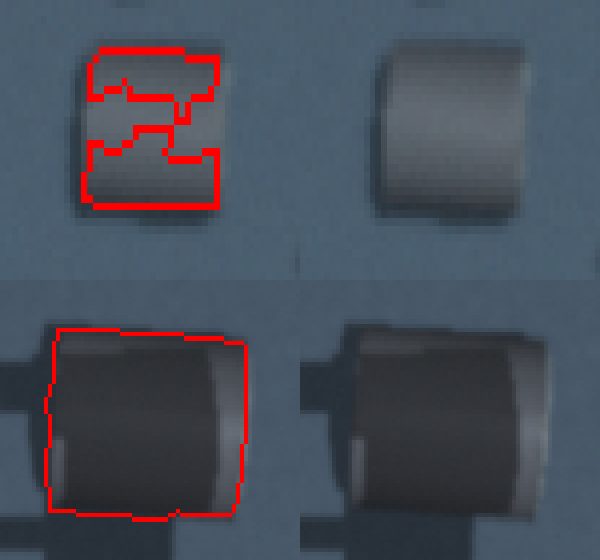

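Call:
move_arm --pt "29 0 -20 0 0 0 100" --pt "29 0 -35 0 0 0 100" --pt "0 0 -45 0 0 0 100" --pt "0 0 -45 0 0 0 100" --pt "0 0 -45 0 0 0 100" --pt "0 0 -40 0 0 0 100" --pt "0 0 -25 0 0 0 100" --pt "0 0 -18 0 0 0 100" --pt "0 0 0 0 0 0 100" --pt "0 0 0 0 0 0 30" --pt "0 0 0 0 0 0 0" --pt "0 0 0 0 0 0 0" --pt "0 0 0 0 0 0 0" --pt "0 0 0 0 0 0 0" --pt "0 0 0 0 0 0 0" --pt "0 0 0 0 0 0 0" --pt "0 0 0 0 0 0 0" --squeeze 12

```text
time_s: 3.45
tcp_pos: [0.5066, 0.0398, 0.0236]
eef_rot: [180.0, 0.0, -0.1]
contact_force: [0.7, 1.0, -0.4]
gripper_width: 0.0293
```

```bash
python3 - <<'E'
from h import *
c=ld("w1"); f=c["frame"]; g=cv2.cvtColor(f,cv2.COLOR_BGR2HSV)
m=((g[...,2]>185)&(g[...,1]<32)).astype(np.uint8); m[:100]=0; m[240:]=0; m[:,:470]=0
d=cv2.distanceTransform(np.pad(m,((0,0),(0,1))),cv2.DIST_L2,5)[:,:640]
for k in range(4):
    _,v,_,p=cv2.minMaxLoc(d); print(p,v/735, onz(c,*p,.01)); cv2.circle(d,p,12,0,-1)
print("edge",onz(c,487,165,.01), m[165,480:500])
im=cv2.resize(f[105:240,465:640],(700,540)); 
cv2.imwrite("pics/slab.png",im)
E
```

```text
(612, 178) 0.038095230310141635 [ 0.43000185 -0.36703898  0.01      ]
(510, 170) 0.032920951583758504 [ 0.44187152 -0.22335132  0.01      ]
(600, 176) 0.030735643866921767 [ 0.43290495 -0.34966126  0.01      ]
(619, 168) 0.028282445790816325 [ 0.44401579 -0.37314991  0.01      ]
edge [ 0.44896111 -0.19061333  0.01      ] [0 0 0 0 0 0 0 1 1 1 1 1 1 1 1 1 1 1 1 1]
```

View pics/slab.png

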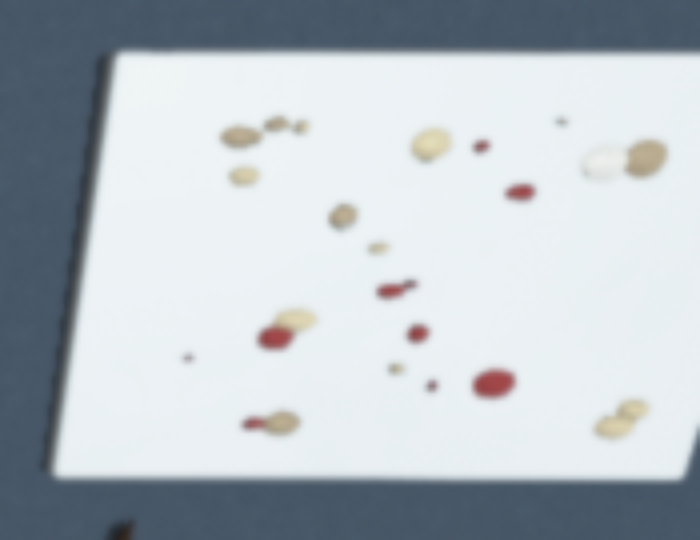

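Call:
move_arm --pt "0 0 30 0 0 0 0" --pt "0 0 40 0 0 0 0" --pt "0 0 40 0 0 0 0" --pt "0 0 10 0 0 0 0" --pt "0 0 0 0 0 0 0"

```text
time_s: 3.95
tcp_pos: [0.5077, 0.0403, 0.1454]
eef_rot: [-179.9, -0.2, -0.1]
contact_force: [-0.8, 0.5, -1.2]
gripper_width: 0.0291
```

The stains on the slab are flat. A clear spot at pixel (510,170) is free for about 33 mm all round, and it maps to (0.442, −0.223).

Call:
move_arm --pt "-4 -16 0 0 0 0 0" --pt "-9 -36 0 0 0 0 0" --pt "-10 -40 0 0 0 0 0" --pt "-10 -40 0 0 0 0 0" --pt "-10 -40 0 0 0 0 0" --pt "-10 -40 0 0 0 0 0" --pt "-9 -36 0 0 0 0 0" --pt "-5 -16 0 0 0 0 0" --pt "0 0 -30 0 0 0 0" --pt "0 0 -35 0 0 0 0" --pt "0 0 -25 0 0 0 0" --pt "0 0 -12 0 0 0 0" --pt "0 0 -4 0 0 0 0" --pt "0 0 0 0 0 0 0" --pt "0 0 0 0 0 0 0"

```text
time_s: 5.45
tcp_pos: [0.4395, -0.2243, 0.0376]
eef_rot: [180.0, 0.0, -0.1]
contact_force: [-0.1, 0.2, -0.3]
gripper_width: 0.0289
```

Call:
move_arm --pt "0 0 -1 0 0 0 0" --pt "0 0 -1 0 0 0 0" --pt "0 0 -1 0 0 0 0" --pt "0 0 0 0 0 0 0" --pt "0 0 0 0 0 0 0"

```text
time_s: 5.95
tcp_pos: [0.4397, -0.2241, 0.0347]
eef_rot: [180.0, -0.0, -0.1]
contact_force: [0.1, 1.1, -0.5]
gripper_width: 0.029
```

Call:
move_arm --pt "0 0 -1 0 0 0 0" --pt "0 0 0 0 0 0 0" --pt "0 0 0 0 0 0 0"

```text
time_s: 6.25
tcp_pos: [0.4396, -0.2241, 0.0335]
eef_rot: [-180.0, 0.0, -0.1]
contact_force: [-0.3, -0.2, -0.6]
gripper_width: 0.0293
```

Call:
move_arm --pt "0 0 -1 0 0 0 0" --pt "0 0 0 0 0 0 0" --pt "0 0 0 0 0 0 0"

```text
time_s: 6.55
tcp_pos: [0.4396, -0.2241, 0.0325]
eef_rot: [-180.0, 0.0, -0.1]
contact_force: [-0.2, 0.1, -0.5]
gripper_width: 0.0292
```

Call:
move_arm --pt "0 0 -1 0 0 0 0" --pt "0 0 0 0 0 0 0" --pt "0 0 0 0 0 0 0"

```text
time_s: 6.85
tcp_pos: [0.4397, -0.2241, 0.0316]
eef_rot: [180.0, -0.0, -0.1]
contact_force: [-0.3, -0.3, -0.3]
gripper_width: 0.0291
```

```bash
python3 - <<'E'
from plant import *
from h import *
F=[]
s=get_state(); print(s["contact_force"],s["tcp_pos"])
c=capture("scene"); np.savez("s2.npz",**c)
f=c["frame"]
p=c["world_to_cam"]@[0.44,-0.224,.03,1]; K=c["camera_matrix"]; u=K[0,2]-K[0,0]*p[0]/p[2]; v=K[1,2]+K[1,1]*p[1]/p[2]; print(u,v)
u,v=int(u),int(v)
cv2.imwrite("pics/s2.png",cv2.resize(f[v-40:v+40,u-50:u+50],None,fx=6,fy=6,interpolation=cv2.INTER_CUBIC))
E
```

```text
[-0.33189897 -0.30251341 -0.31502483] [ 0.43972081 -0.22414526  0.03156896]
375.71257163775806 265.9509706207643
```

View pics/s2.png

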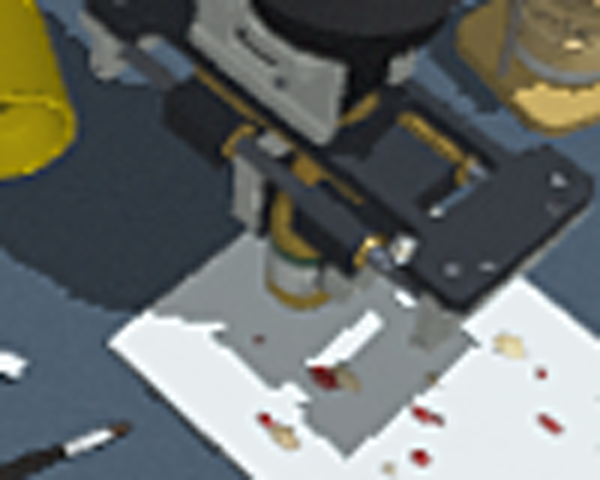

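```bash
python3 - <<'E'
from h import *
c=ld("s2"); o=ray(c,0,0)[0]; print(o)
b=np.array([.4397,-.2241]); n=o[:2]-b; n/=np.linalg.norm(n)
for z in(.006,.01,.012,.015,.02):
    P=np.r_[b+.015*n,z,1]; p=c["world_to_cam"]@P; K=c["camera_matrix"]; print(z,K[0,2]-K[0,0]*p[0]/p[2],K[1,2]+K[1,1]*p[1]/p[2])
E
```

```text
[-0.0336433  -0.5603553   0.85847945]
0.006 373.97314698323703 276.55720686931693
0.01 374.11715585565804 275.6591380252003
0.012 374.1894770289238 275.2081283659478
0.015 374.29835732830054 274.5291285032001
0.02 374.48089510347086 273.39078552475104
```

Call:
move_arm --pt "0 0 -1 0 0 0 0" --pt "0 0 0 0 0 0 0" --pt "0 0 0 0 0 0 0"

```text
time_s: 7.2
tcp_pos: [0.4401, -0.2244, 0.0313]
eef_rot: [180.0, -0.1, -0.0]
contact_force: [-1.6, 0.3, 8.3]
gripper_width: 0.029
```

Contact reads 8 N upward, so the bottle is standing on the slab. Easing off and releasing.

Call:
move_arm --pt "0 0 1 0 0 0 0" --pt "0 0 0 0 0 0 0" --pt "0 0 0 0 0 0 50" --pt "0 0 0 0 0 0 60" --pt "0 0 0 0 0 0 70" --pt "0 0 0 0 0 0 70" --pt "0 0 15 0 0 0 70" --pt "0 0 30 0 0 0 70" --pt "0 0 40 0 0 0 70" --pt "0 0 45 0 0 0 70" --pt "0 0 45 0 0 0 70" --pt "0 0 25 0 0 0 70" --pt "0 0 0 0 0 0 70"

```text
time_s: 8.5
tcp_pos: [0.4417, -0.2247, 0.2359]
eef_rot: [179.9, -0.4, -0.0]
contact_force: [-0.1, -0.5, -1.1]
gripper_width: 0.0613
```

Call:
move_arm --pt "4 20 0 0 0 -8.5 70" --pt "4 33 0 0 0 -8.5 70" --pt "4 36 0 0 0 -8.5 70" --pt "4 36 0 0 0 -8.5 70" --pt "4 36 0 0 0 -8.5 70" --pt "4 36 0 0 0 -8.5 70" --pt "4 36 0 0 0 -8.5 70" --pt "4 36 0 0 0 -8.5 70" --pt "4 36 0 0 0 -8.5 70" --pt "4 33 0 0 0 -8.5 70" --pt "2 20 0 0 0 -8.5 70" --pt "0 0 0 0 0 0 70" --pt "0 0 0 -8.4 0.6 0 70" --pt "0 0 0 -8.4 0.6 0 70" --pt "0 0 0 -8.4 0.6 0 70" --pt "0 0 0 -8.4 0.6 0 70" --pt "0 0 0 -8.4 0.6 0 70" --pt "0 0 0 -8.0 0.5 0 70" --pt "0 0 0 0 0 0 70" --pt "0 0 0 0 0 0 70"

```text
time_s: 10.5
tcp_pos: [0.4809, 0.1272, 0.23]
eef_rot: [177.3, -50.2, -90.6]
contact_force: [0.3, 0.0, 0.5]
gripper_width: 0.0613
```

```bash
python3 - <<'E'
from plant import *
from h import *
from scipy.spatial.transform import Rotation as Ro
s=get_state(); print(s["joints"].round(1),s["tcp_pos"].round(4),s["eef_rot"].round(1),s["contact_force"].round(2))
print(Ro.from_euler("xyz",s["eef_rot"],degrees=True).as_matrix().round(3))
c=wristcam(capture("wrist"),s); np.savez("w2.npz",**c); cv2.imwrite("pics/w2.png",c["frame"])
t=capture("top"); np.savez("t2.npz",**t)
E
```

```text
[ 55.4  24.3 -20.7  22.9 -90.9 -66.8] [0.4809 0.1272 0.23  ] [177.3 -50.2 -90.6] [0.28 0.03 0.48]
[[-0.007 -0.998 -0.055]
 [-0.64   0.047 -0.767]
 [ 0.768  0.03  -0.64 ]]
```

View pics/w2.png

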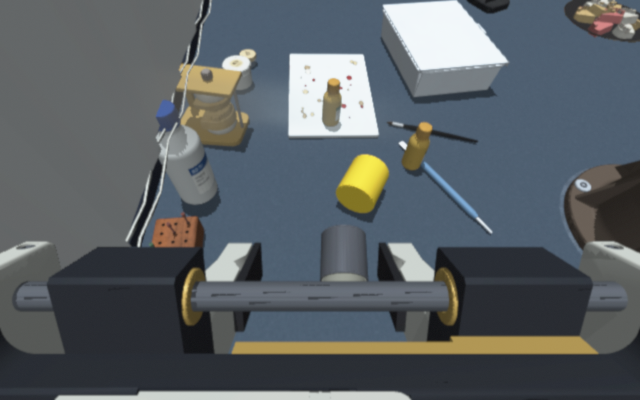

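The wrist view shows the bottle upright on the slab at (332,110). The ring, at (344,255), lies in line with the right-hand finger. Quick numeric check of the ring, then I'll go down.

```bash
python3 - <<'E'
from h import *
c=ld("w2")
print(onz(c,344,228,.056),onz(c,345,272,.056),ray(c,0,0)[0])
t=ld("t2"); 
for r in (228,240,255,268):
    L=onz(c,320.5,r,.028);print(r,c["frame"][r,312:378,:].astype(int).sum(1)[::2])
E
```

```text
[0.44199491 0.01184728 0.056     ] [0.44573949 0.06652993 0.056     ] [0.48964588 0.19998222 0.3915943 ]
228 [290 288 290 291 290 289 284 273 260 258 273 285 290 310 320 322 319 315
 314 307 296 294 282 265 269 279 288 294 291 292 289 295 288]
240 [291 285 287 285 261 182 210 236 254 266 279 289 293 313 325 327 328 317
 316 304 301 293 283 270 260 239 206 258 293 293 288 296 289]
255 [289 286 288 289 243 190 219 244 260 269 283 292 296 318 334 341 340 320
 315 303 298 292 283 270 257 242 211 214 288 291 291 284 285]
268 [291 288 287 285 214 202 227 250 262 270 285 297 306 326 339 348 337 319
 311 303 295 290 285 271 256 240 218 193 271 288 289 294 257]
```

Call:
move_arm --pt "1 -4 -25 0 0 0 70" --pt "1 -4 -40 0 0 0 70" --pt "1 -4 -45 0 0 0 70" --pt "0 -4 -45 0 0 0 70" --pt "0 0 -35 0 0 0 70" --pt "0 0 -17 0 0 0 70" --pt "0 0 -5 0 0 0 70" --pt "0 -8 0 0 0 0 70" --pt "0 -8 0 0 0 0 70" --pt "0 -7 0 0 0 0 70" --pt "0 0 0 0 0 0 70" --pt "0 0 0 0 0 0 70"

```text
time_s: 11.8
tcp_pos: [0.4844, 0.0884, 0.0202]
eef_rot: [177.7, -50.0, -91.1]
contact_force: [-0.0, -0.1, -0.4]
gripper_width: 0.0614
```

Call:
move_arm --pt "0 -5 0 0 0 0 70" --pt "0 -5 0 0 0 0 70" --pt "0 -3 0 0 0 0 70" --pt "0 -2 0 0 0 0 70" --pt "0 -2 0 0 0 0 70" --pt "0 -2 0 0 0 0 70" --pt "0 -2 0 0 0 0 70" --pt "0 0 0 0 0 0 70"

```text
time_s: 12.6
tcp_pos: [0.4841, 0.0672, 0.0196]
eef_rot: [177.7, -50.1, -91.0]
contact_force: [0.4, 0.5, 0.0]
gripper_width: 0.0614
```

No contact 5 mm past the end plane, so the finger is entering the hollow. Continuing gently.

Call:
move_arm --pt "0 -2 0 0 0 0 70" --pt "0 -2 0 0 0 0 70" --pt "0 -2 0 0 0 0 70" --pt "0 0 0 0 0 0 70"

```text
time_s: 13.0
tcp_pos: [0.4841, 0.0611, 0.0196]
eef_rot: [177.7, -50.1, -91.0]
contact_force: [-0.4, -0.4, -0.0]
gripper_width: 0.0613
```

Call:
move_arm --pt "0 -1.5 0 0 0 0 70" --pt "0 -1.5 0 0 0 0 70" --pt "0 0 0 0 0 0 70"

```text
time_s: 13.3
tcp_pos: [0.4841, 0.0583, 0.0196]
eef_rot: [177.7, -50.1, -91.0]
contact_force: [0.3, -0.2, 0.3]
gripper_width: 0.0613
```

Call:
move_arm --pt "0 -1.5 0 0 0 0 70" --pt "0 0 0 0 0 0 70"

```text
time_s: 13.5
tcp_pos: [0.4841, 0.0568, 0.0196]
eef_rot: [177.7, -50.1, -91.0]
contact_force: [1.0, 0.5, 0.1]
gripper_width: 0.0613
```

Call:
move_arm --pt "0 -1.5 0 0 0 0 70" --pt "0 0 0 0 0 0 70"

```text
time_s: 13.7
tcp_pos: [0.4841, 0.0553, 0.0196]
eef_rot: [177.7, -50.1, -91.0]
contact_force: [0.3, 0.3, -0.6]
gripper_width: 0.0615
```

Call:
move_arm --pt "0 -1.5 0 0 0 0 70" --pt "0 0 0 0 0 0 70"

```text
time_s: 13.9
tcp_pos: [0.4841, 0.0537, 0.0196]
eef_rot: [177.7, -50.1, -91.0]
contact_force: [-0.1, 0.4, 0.0]
gripper_width: 0.0614
```

Call:
move_arm --pt "0 -1.5 0 0 0 0 70" --pt "0 0 0 0 0 0 70"

```text
time_s: 14.1
tcp_pos: [0.4841, 0.0523, 0.0196]
eef_rot: [177.7, -50.1, -91.0]
contact_force: [0.9, 0.4, -0.5]
gripper_width: 0.0615
```

Call:
move_arm --pt "0 0 -1.5 0 0 0 70" --pt "0 0 -1.5 0 0 0 70" --pt "0 0 0 0 0 0 70"

```text
time_s: 14.4
tcp_pos: [0.4841, 0.0524, 0.0164]
eef_rot: [177.7, -50.1, -91.0]
contact_force: [-0.6, -0.4, -0.3]
gripper_width: 0.061
```

Call:
move_arm --pt "0 0 -1 0 0 0 70" --pt "0 0 0 0 0 0 70"

```text
time_s: 14.6
tcp_pos: [0.4842, 0.0525, 0.0155]
eef_rot: [177.7, -50.1, -91.0]
contact_force: [-0.3, 0.3, 0.1]
gripper_width: 0.0616
```

Call:
move_arm --pt "0 0 -1 0 0 0 70" --pt "0 0 0 0 0 0 70"

```text
time_s: 14.8
tcp_pos: [0.4842, 0.0524, 0.0145]
eef_rot: [177.7, -50.1, -91.0]
contact_force: [-0.7, 0.7, -0.2]
gripper_width: 0.0614
```

Call:
move_arm --pt "0 0 -1 0 0 0 70" --pt "0 0 0 0 0 0 70"

```text
time_s: 15.0
tcp_pos: [0.4842, 0.0524, 0.0135]
eef_rot: [177.7, -50.1, -91.0]
contact_force: [-0.3, 0.1, 1.0]
gripper_width: 0.0614
```

Call:
move_arm --pt "0 0 -1 0 0 0 70" --pt "0 0 0 0 0 0 70"

```text
time_s: 15.2
tcp_pos: [0.4842, 0.0525, 0.0125]
eef_rot: [177.7, -50.1, -91.0]
contact_force: [-0.2, 0.1, 0.2]
gripper_width: 0.0612
```

```bash
python3 - <<'E'
from plant import *
from h import *
s=get_state(); w=wristcam(capture("wrist"),s); np.savez("w3.npz",**w)
c=capture("scene"); np.savez("s3.npz",**c)
a=cv2.resize(c["frame"][150:250,260:360],(400,400),interpolation=cv2.INTER_CUBIC)
b=cv2.resize(w["frame"][170:350,230:410],(400,400),interpolation=cv2.INTER_CUBIC)
cv2.imwrite("pics/f3.png",np.hstack([a,b]))
E
```

```text
(no output)
```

View pics/f3.png

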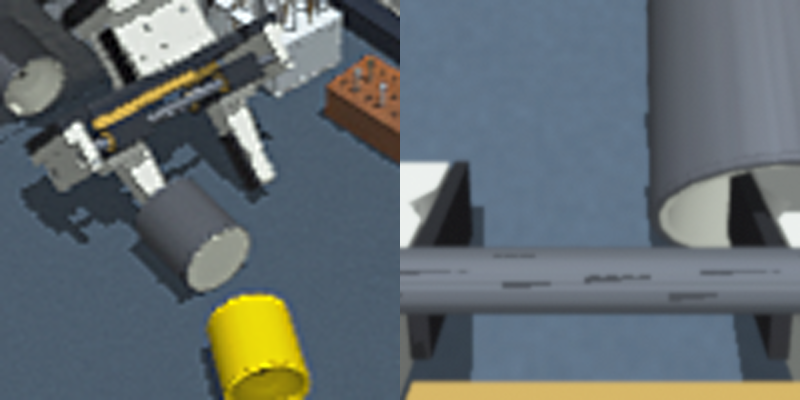

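The wrist crop shows the finger inside the hollow's mouth, so +y is the hollow end. It is not yet pressing. I'll continue down onto the lower inner wall.

Call:
move_arm --pt "0 0 -1 0 0 0 70" --pt "0 0 0 0 0 0 70"

```text
time_s: 15.5
tcp_pos: [0.4843, 0.0524, 0.0118]
eef_rot: [177.7, -50.1, -91.0]
contact_force: [0.6, -0.2, 3.2]
gripper_width: 0.0612
```

Call:
move_arm --pt "0 0 -0.7 0 0 0 70" --pt "0 0 0 0 0 0 70"

```text
time_s: 15.7
tcp_pos: [0.4843, 0.0524, 0.0114]
eef_rot: [177.7, -50.1, -91.0]
contact_force: [-0.4, 0.2, 5.4]
gripper_width: 0.0609
```

Call:
move_arm --pt "0 0 3 0 0 0 70" --pt "0 -1.5 0 0 0 0 70" --pt "0 -1.5 0 0 0 0 70" --pt "0 0 0 0 0 0 70"

```text
time_s: 16.1
tcp_pos: [0.4842, 0.0495, 0.0137]
eef_rot: [177.7, -50.1, -91.0]
contact_force: [-0.4, 1.3, -0.2]
gripper_width: 0.0614
```

Call:
move_arm --pt "0 -1 0 0 0 0 70" --pt "0 0 0 0 0 0 70"

```text
time_s: 16.3
tcp_pos: [0.4844, 0.0487, 0.0138]
eef_rot: [177.7, -50.1, -91.0]
contact_force: [0.3, 2.2, 0.7]
gripper_width: 0.0611
```

Call:
move_arm --pt "0 -1 0 0 0 0 70" --pt "0 0 0 0 0 0 70"

```text
time_s: 16.5
tcp_pos: [0.4842, 0.0475, 0.0138]
eef_rot: [177.7, -50.1, -91.0]
contact_force: [0.9, 1.7, -0.5]
gripper_width: 0.0613
```

Contact is confirmed twice inside the hollow: 5 N on the lower wall and about 2 N on the floor, 20 mm in. I'll back out, untilt, and grasp the ring across its diameter.

Call:
move_arm --pt "0 5 0 0 0 0 70" --pt "0 15 0 0 0 0 70" --pt "0 25 0 0 0 0 70" --pt "0 25 10 0 0 0 100" --pt "0 0 40 0 0 0 100" --pt "0 0 45 0 0 0 100" --pt "0 0 40 0 0 0 100" --pt "0 -10 20 8.4 -0.5 0 100" --pt "-8 -15 0 8.4 -0.5 0 100" --pt "-8 -15 0 8.4 -0.5 0 100" --pt "-8 -15 0 8.4 -0.5 0 100" --pt "-8 -15 0 8.4 -0.5 0 100" --pt "-8 -10 0 8.0 -0.5 0 100" --pt "0 0 0 0 0 0 100" --pt "0 0 0 0 0 0 100" --pt "0 0 0 0 0 0 100"

```text
time_s: 18.1
tcp_pos: [0.4444, 0.0381, 0.1689]
eef_rot: [179.5, -0.1, -91.8]
contact_force: [-0.0, 0.6, 0.5]
gripper_width: 0.0874
```

```bash
python3 - <<'E'
from plant import *
from h import *
s=get_state(); print(s["joints"].round(1),s["tcp_pos"].round(4),s["eef_rot"].round(2),s["contact_force"].round(2))
c=wristcam(capture("wrist"),s); np.savez("w4.npz",**c); f=c["frame"]
for p in [(.444,.008,.056),(.444,.068,.056),(.444,.038,.056)]:
    q=c["world_to_cam"]@[*p,1];K=c["camera_matrix"];print(K[0,2]-K[0,0]*q[0]/q[2],K[1,2]+K[1,1]*q[1]/q[2])
cv2.imwrite("pics/w4.png",f)
E
```

```text
[ 30.2   1.7 -31.3  -0.2 -57.4 -31.9] [0.4444 0.0381 0.1689] [ 1.7952e+02 -7.0000e-02 -9.1810e+01] [-0.03  0.58  0.5 ]
318.46753371107076 164.60784557514464
320.62780214875625 231.52800609769082
319.5803076738331 199.07903022715524
```

View pics/w4.png

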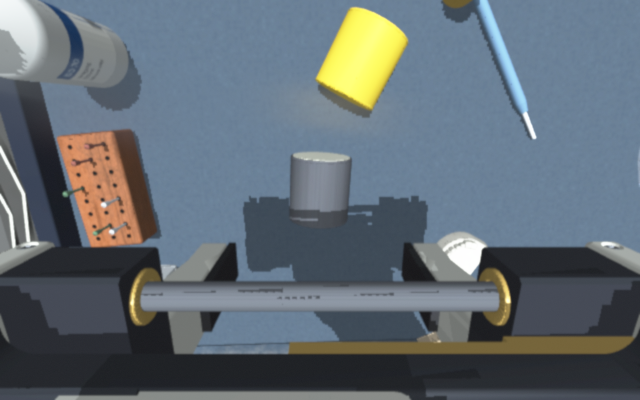

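The ring slid about 5 mm toward −y and now sits at rows 160–224, column 320, so its centre is near (0.444, 0.032). Descending and gripping.

Call:
move_arm --pt "0 -3 -20 0 0 -1.2 100" --pt "0 -3 -40 0 0 -1.3 100" --pt "0 0 -40 0 0 0 100" --pt "0 0 -30 0 0 0 100" --pt "0 0 -18 0 0 0 100" --pt "0 0 -10 0 0 0 100" --pt "0 0 0 0 0 0 100" --pt "0 0 0 0 0 0 70" --pt "0 0 0 0 0 0 55" --pt "0 0 0 0 0 0 40" --pt "0 0 0 0 0 0 40" --pt "0 0 0 0 0 0 40" --pt "0 0 0 0 0 0 40" --pt "0 0 0 0 0 0 40" --squeeze 45

```text
time_s: 19.55
tcp_pos: [0.4443, 0.0315, 0.0113]
eef_rot: [179.6, -0.0, -94.3]
contact_force: [-2.0, 0.9, 7.2]
gripper_width: 0.0551
```

Call:
move_arm --pt "0 0 10 0 0 0 30" --pt "0 0 25 0 0 0 30" --pt "0 0 35 0 0 0 30" --pt "0 0 40 0 0 0 30" --pt "0 0 40 0 0 0 30" --pt "0 0 40 0 0 0 30" --pt "0 0 40 0 0 0 30" --pt "0 0 10 0 0 0 30" --pt "0 0 0 0 0 0 30" --pt "0 0 0 0 0 0 30"

```text
time_s: 20.55
tcp_pos: [0.443, 0.0312, 0.2495]
eef_rot: [179.4, -0.0, -94.4]
contact_force: [0.5, 0.7, -3.7]
gripper_width: 0.0553
```

Call:
move_arm --pt "0 0 0 4 -0.3 0 30" --pt "0 0 0 6 -0.45 0 30" --pt "0 0 0 8 -0.6 0 30" --pt "0 0 0 8 -0.6 0 30" --pt "0 0 0 8 -0.6 0 30" --pt "0 0 0 8 -0.6 0 30" --pt "0 0 0 3 -0.25 0 30" --pt "0 0 0 0 0 0 30" --pt "0 0 0 0 0 0 30"

```text
time_s: 21.45
tcp_pos: [0.4438, 0.0307, 0.2491]
eef_rot: [179.2, 45.0, -94.7]
contact_force: [0.3, 0.1, -3.7]
gripper_width: 0.055
```

```bash
python3 - <<'E'
from plant import *
from scipy.spatial.transform import Rotation as Ro
s=get_state(); print(s["joints"].round(1),s["tcp_pos"].round(4),s["contact_force"].round(2),s["gripper_width"])
print(Ro.from_euler("xyz",s["eef_rot"],degrees=True).as_matrix().round(3))
E
```

```text
[-12.7   7.2 -12.  -44.8 -82.8  19.1] [0.4438 0.0307 0.2491] [ 0.34  0.06 -3.71] 0.0549775583651401
[[-0.058 -0.997  0.044]
 [-0.704  0.072  0.706]
 [-0.708  0.01  -0.707]]
```

Call:
move_arm --pt "0 0 0 4 -0.3 0 30" --pt "0 0 0 6 -0.45 0 30" --pt "0 0 0 8 -0.6 0 30" --pt "0 0 0 8 -0.6 0 30" --pt "0 0 0 8 -0.6 0 30" --pt "0 0 0 8 -0.6 0 30" --pt "0 0 0 3 -0.25 0 30" --pt "0 0 0 0 0 0 30" --pt "0 0 0 0 0 0 30" --pt "0 0 0 0 0 0 30"

```text
time_s: 22.45
tcp_pos: [0.4442, 0.0321, 0.2516]
eef_rot: [-85.8, 89.9, 0.5]
contact_force: [-0.5, -0.2, -2.1]
gripper_width: 0.055
```

```bash
python3 - <<'E'
from plant import *
from h import *
from scipy.spatial.transform import Rotation as Ro
s=get_state(); print(s["joints"].round(1),s["tcp_pos"].round(4),s["contact_force"].round(2),s["gripper_width"])
print(Ro.from_euler("xyz",s["eef_rot"],degrees=True).as_matrix().round(3))
o=[]
for n in("scene","top"):
    c=capture(n); np.savez(n+"5.npz",**c); K=c["camera_matrix"]
    q=c["world_to_cam"]@[s["tcp_pos"][0],s["tcp_pos"][1]-.019,s["tcp_pos"][2],1]
    u,v=int(K[0,2]-K[0,0]*q[0]/q[2]),int(K[1,2]+K[1,1]*q[1]/q[2])
    h=60 if n=="scene" else 40
    v0=max(v-h,0);o.append(cv2.resize(c["frame"][v0:v0+2*h,u-h:u+h],(400,400),interpolation=cv2.INTER_CUBIC))
cv2.imwrite("pics/f5.png",np.hstack(o))
E
```

```text
[ -32.3   33.2  -10.7  -69.3 -110.2   47.7] [0.4442 0.0321 0.2516] [-0.47 -0.2  -2.07] 0.05504301145551469
[[ 0.002 -0.998  0.065]
 [ 0.     0.065  0.998]
 [-1.    -0.002  0.   ]]
```

View pics/f5.png

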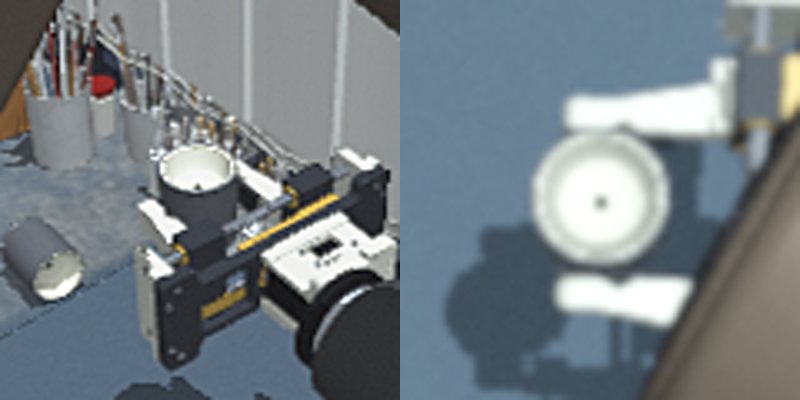

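```bash
python3 - <<'E'
from h import *
for n,box in (("top5",None),("scene5",None)):
    c=ld(n);K=c["camera_matrix"]; P=np.array([.443,.0131,.2516+.03,1]); q=c["world_to_cam"]@P
    u,v=K[0,2]-K[0,0]*q[0]/q[2],K[1,2]+K[1,1]*q[1]/q[2]; 
    q=c["world_to_cam"]@(P-[0,0,.019,0]); uf,vf=K[0,2]-K[0,0]*q[0]/q[2],K[1,2]+K[1,1]*q[1]/q[2]
    print(n,"rim pred",round(u,1),round(v,1),"hole pred",round(uf,1),round(vf,1))
    g=cv2.cvtColor(c["frame"],cv2.COLOR_BGR2GRAY); x,y=int(u)-6,int(v)-6
    r=g[y:y+14,x:x+14].astype(float); 
    w=np.clip(np.median(r)-20-r,0,None); 
    if n=="top5": 
        yy,xx=np.mgrid[y:y+14,x:x+14]; print("hole",(w*xx).sum()/w.sum(),(w*yy).sum()/w.sum())
        f=c["frame"][int(v)-20:int(v)+20,int(u)-20:int(u)+20].astype(int); print(g[int(v),int(u)-20:int(u)+20]); print(g[int(v)-20:int(v)+20,int(u)])
E
```

```text
top5 rim pred 323.7 197.0 hole pred 323.9 198.4
hole 326.0018903591682 197.07183364839318
[126 126 127 126 124 127 159 203 220 214 220 238 253 255 255 255 255 255
 245 215 204 231 252 254 254 253 252 247 231 201 187 208 216 165  96  79
  76  77  82 101]
[190 240 254 255 254 251 220 196 195 190 193 203 220 245 253 254 255 255
 254 245 204 162 195 241 254 255 254 254 250 231 209 196 186 152  98  90
 167 229 253 255]
scene5 rim pred 310.8 139.1 hole pred 311.0 145.6
```

The image checks out: the sprue hole and rim are concentric to within about 2° of tilt. I'll hold briefly, check numerically that the bystanders haven't moved, and hand in.

Call:
move_arm --pt "0 0 0 0 0 0 30" --pt "0 0 0 0 0 0 30" --pt "0 0 0 0 0 0 30" --pt "0 0 0 0 0 0 30" --pt "0 0 0 0 0 0 30"

```text
time_s: 23.05
tcp_pos: [0.4442, 0.0314, 0.2509]
eef_rot: [5.7, 89.8, 91.8]
contact_force: [0.6, 0.8, -3.8]
gripper_width: 0.0552
```

```bash
python3 - <<'E'
from plant import *
from h import *
a=ld("scene0")["frame"];b=capture("scene")["frame"]
for n,u,v in [("ring2",263,167),("jaw",249,223),("jar",455,260),("yellow",325,240),("decoy",314,270)]:
    t=a[v-12:v+13,u-12:u+13]; r=cv2.matchTemplate(b[v-20:v+21,u-20:u+21],t,cv2.TM_CCOEFF_NORMED); _,m,_,p=cv2.minMaxLoc(r); print(n,round(m,3),p[0]-8,p[1]-8)
h=cv2.cvtColor(b,cv2.COLOR_BGR2HSV); q=cv2.inRange(h,(10,110,60),(28,255,255))[225:290,355:395]
for c in cv2.findContours(q,0,2)[0]:
    if cv2.contourArea(c)>20: print("bottle",cv2.boundingRect(c))
s=get_state(); print(s["time_s"],s["tcp_pos"],s["eef_rot"],s["qd"].round(2),s["gripper_width"])
close_job()
E
```

```text
ring2 0.994 0 0
jaw 0.836 0 0
jar 0.486 -8 -8
yellow 0.741 0 0
decoy 0.813 0 0
bottle (15, 26, 12, 25)
23.1 [0.44420341 0.03138684 0.25079976] [ 7.51703374 89.75789594 93.64845345] [ 0.02 -0.    0.04 -0.04  0.    0.03] 0.05523111628375719
the job is handed in; nothing more can be done
```

The job is done and handed in at 23.1 s of the 67 s allowed: the right-hand ring is held still with its hollow facing straight up.

- **Bottle:** I moved it from behind the ring to a clear spot on the white slab. It touched down with about 8 N. The wrist view showed it upright, and at the end it was still upright by its outline (about 12×25 px).
- **Feeling the hollow:** I felt only the +y end, because the camera showed the −y end was flat. One fingertip went about 20 mm into the hollow and touched its lower wall (about 5 N) and its floor (about 2 N). This slid the ring about 5 mm.
- **Ring:** I gripped it across its diameter with a 45 N squeeze set (reading 55 mm wide), lifted it and turned it 90°. Its underside is about 22 cm above the worktop. The top view shows the sprue hole centred in the rim, within about 2° of vertical, and the arm is at rest.

**Last checks:** comparing pictures from before and after, the other ring, the jaw model, the yellow ring and the other small bottle have not moved. The match was weaker (0.74–0.84) for the last three. The powder jar check failed (score 0.49), probably because the arm hides or shades it. The arm never worked near the jar, but I have no measurement that it stayed put.

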